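# Brush out the leaning cruet and shut its stopper

### The job

Take the long bottle brush from its pot and run it inside the leaning glass cruet, right down to the bottom and back up until its head shows at the mouth, twice, without ramming the glass. Then stand the brush head-down in its pot again, and last press the cruet's hinged stopper fully shut. Leave the spice carousel, the mortar and the measuring spoons where they are.

Things in the scene. Friction and masses are not known exactly. Their poses are not given: they have to be found in the camera images.
- brush: Loose bottle brush, 200 mm long, 60 to 130 g, standing upright head-down in the pot, up to 4 mm off its centre. Origin: centre of the flat end of the head (the tip); +z runs towards the handle. From the tip: ribbed grey silicone head, 30 mm diameter, 0 to 55 mm (hard enough to count as rigid); steel stem, 10 mm diameter, to 125 mm; round wooden handle, 22 mm diameter, 125 to 200 mm.
- pot: Fixed white ceramic brush pot, upright, open at the top. Origin: centre of its underside; z up. Height 75 mm, outer diameter 60 mm (foot 80 mm, 6 mm high), inner diameter 52 mm, inner floor 6 mm above the origin.
- cruet: Glass cruet fixed in an aluminium cradle, leaning 30 degrees, mouth up and towards the robot's side. Origin: centre of its underside; +z: its axis, bottom to mouth; +x: its far, upper side, where the stopper is hinged; y level. Outer diameter 64 mm (inner 57) up to z = 85 mm, neck 56 mm (inner 49) from z = 100 mm. A small glass handle reaches 58 mm from the axis on the +y side, z = 40 to 85 mm.
- cruet_floor (a point): Centre of the cruet's inner floor, on its axis at z = 6 mm in the cruet's frame; axes as the cruet's.
- cruet_mouth (a point): Centre of the cruet's open mouth, on its axis at z = 122 mm, 116 mm from the inner floor; axes as the cruet's. The mouth is 49 mm wide inside. The top of the brush head shows here when the brush tip is 61 mm above the inner floor.
- stopper (a joint): Angle of the black flip stopper on the cruet's far rim, rad: 0 fully shut, at most 2.4 open; it starts at 1.8 to 2.2, clear of the mouth. It closes by swinging over towards the robot's side and down on the mouth. A stiff hinge holds it wherever it is left (0.04 N m: 1 to 2 N on the cap moves it); no latch, no spring.
- stopper_hinge (a point): Centre of the stopper's hinge pin, fixed on the cruet at (33, 0, 126) mm in the cruet's frame; its axes are the cruet's; the pin lies along y.
- stopper_top (a point): Centre of the stopper's outer face, moving with it; +z is that face's outward normal (the cruet's axis when shut), -x points from the hinge to the free end. The cap is a disc 62 mm in diameter, 9 mm thick, its centre 33 mm from the hinge, its outer face 5 mm above the hinge line; on the inner side a plug 42 mm in diameter stands out 8 mm; a thumb tab reaches 77 mm from the hinge.
- carousel: Bystander: loose black plastic spice carousel, 144 mm in diameter, 181 mm high, origin at the centre of its underside.
- mortar: Bystander: loose white ceramic mortar, 112 mm in diameter, 70 mm high, its pestle sticking out to about 115 mm; origin at the centre of its underside.
- spoons: Bystander: loose set of four copper measuring spoons lying flat as a fan about 150 mm long, 10 mm high; origin in the middle of its length, on the underside.
Mind the look-alikes: they are no part of the job. Leave any orange look-alike of the pot alone.

How it is judged (in metres and radians):
On the way, in this order (a step that is already met when the one before it is completed fails the run):
1. the brush tip is inside the cruet, within 20 mm of its inner floor (z of brush in the frame of cruet between 0 and 0.026 m and x of brush in the frame of cruet between -0.03 and 0.03 m and y of brush in the frame of cruet between -0.03 and 0.03 m), for 0.05 s.
2. the brush is drawn up until its head shows at the mouth (tip 60 mm or more above the inner floor) (z of brush in the frame of cruet above 0.066 m), for 0.05 s.
3. the brush tip is down within 20 mm of the inner floor a second time (all of step 1), for 0.05 s.
4. the brush is drawn up a second time (z of brush in the frame of cruet above 0.066 m), for 0.05 s.
5. the brush stands in its pot, released, the stopper still open (over 0.8 rad) (horizontal distance between brush and pot below 0.02 m and z of brush in the frame of pot between 0 and 0.02 m and angle between brush's own z axis and vertical below 0.3 rad and contact force between the fingers and brush below 0.2 N and linear speed of brush below 0.03 m/s and value of joint stopper above 0.8 rad), for 0.2 s.
At the end, for the whole second after the job is handed in: The brush stands head-down in its pot, released and at rest, tip within 20 mm of the pot's centre and within 14 mm of its inner floor, tilted less than 0.3 rad; the stopper is shut to within 0.1 rad (horizontal distance between brush and pot below 0.02 m and z of brush in the frame of pot between 0 and 0.02 m and angle between brush's own z axis and vertical below 0.3 rad and contact force between the fingers and brush below 0.2 N and linear speed of brush below 0.03 m/s and value of joint stopper below 0.1 rad and angular speed of brush below 0.3 rad/s); the robot touches nothing.
It fails at once if the brush rams the cruet or its stopper with more than 30 N (contact force between brush and cruet above 30 N).
It fails at once if the carousel is moved more than 20 mm (distance of carousel from where it was at the start of the episode above 0.02 m).
It fails at once if the mortar is moved more than 20 mm (distance of mortar from where it was at the start of the episode above 0.02 m).
It fails at once if the spoons is moved more than 20 mm (distance of spoons from where it was at the start of the episode above 0.02 m).
It also fails if it takes over 61 s, if anything falls off the work surface, if the arm or the gripper's body presses on something with over 40 N, if the wrist force passes 120 N, or if a joint passes its speed limit or range.

### The arm

A 6-joint arm with a two-finger parallel gripper is mounted at the origin on the work surface. World frame = base frame: x ahead of the robot, y to its left, z up, the work surface at z = 0. Lengths are in mm, angles in degrees, forces in N, time in s.
With the tool pointing down it reaches from about 225 to 875 mm from the base axis. Payload 3.4 kg.
Tool frame: the origin (TCP) lies at the very end of the fingers, on their centre line; the grasp point (between the pads) lies 19 mm behind it; z points along the fingers, y is the direction in which the jaws open and shut (so a half turn about z gives the same grasp; the last joint's range is limited). The gripper opens to 85 mm and grips with 20 to 120 N. Pads are 22 mm wide; open, the fingers measure 114 mm over their backs; the gripper's body (76 mm by 85 mm) begins 54 mm behind the grasp point. The pads swing forward as they close: fully open they stand 13 mm farther back than shut.
Start: joints at [-75.401, 15.808, 86.224, -0, 77.962, -6.933], TCP at [211.036, -534.908, 231.328] pointing down, gripper open.
Joint ranges: [-165.64, 165.64], [-43.16, 119.46], [12.63, 154.43], [-67.54, 247.53], [6.08, 155.33], [-154.97, 154.97]. Speed limits (degrees/s): [147.25, 147.25, 180, 180, 180, 180].

### API

Orientations are given as [roll, pitch, yaw] about the fixed x, y, z axes, in that order (R = Rz(yaw) Ry(pitch) Rx(roll)).
In Python, from rig import env, vision gives the robot as it stands. The module is installed in compiled form; this text tells all that it offers.
- The arm moves only by the tool move_arm, never from a script. Its argument "series" is text: rows parted by semicolons, each of 7 numbers parted by spaces: the shift along the tool's x, y, z in cm, then the turn, a rotation vector about the tool's x, y, z in degrees, then the closure in counts, from 0 (fully open) to 255 (shut). In form: x y z wx wy wz grip; .... A call has 1 to 20 rows; each row shifts and turns the commanded pose from where the row before left it, along the tool's axes as they then stand; what a row does not reach is not made up. A row lasts 1/12 s, in which the tool goes at most 41.7 mm and 7.16 degrees, less where a joint would pass 70% of its speed; a pose out of reach is approached as far as the arm can. A call is refused whole if a number of a shift passes 4.17 or a number of a turn 7.16, either way. A call with a gripper value outside its range is refused whole. The fingers move at their own pace and stop on an object; "newtons" is the grip in N (left out, the last holds). Time passes only in rows, so rows that do not move let the fingers close. It gives the time, the measured TCP pose, the force and the opening at its end, in the units of the state.
- env.read_state(): the state, without advancing time (a new reading comes with each control period).
- vision.camera(name): name is "side" or "top" or "wrist"; returns the picture (420x560x3 uint8, red, green, blue); there is no depth.
- vision.camera_info(name): a dict with "fx", "fy", "cx", "cy" (pixels), "camera_from_world" (4x4, takes a point from world to camera coordinates); the wrist camera has in their place "mount" (4x4, takes a point from camera to tool coordinates, whose origin is the TCP and whose axes are the flange's). Camera axes: x right, y down, z forward; pixel columns grow to the right and rows downward; lengths in mm; the calibration is good to about 2 mm. The wrist camera is an equidistant fisheye: a pixel r from the principal point sees the ray r / f radians off the axis. A picture is of the moment at which its call begins: read the wrist's pose just before it. camera_info takes no time and is no camera call.
- env.finish_job(): hands the job in, once; it reports no verdict.
The state is a dict: "t": time; "joint_pos": joint angles; "joint_vel": joint speeds; "joint_torque": joint torques, N m; "position": TCP position; "orientation": TCP orientation; "force": force on the tool from outside, world axes, zero at the start; "ft_torque": the same for the moment, N m; "finger_gap": finger opening in mm.
Only numpy, scipy, OpenCV 4.12 (cv2) and the standard library are available. Lean on these libraries where they do the work, as an engineer would, in place of code of your own. Each camera call takes 0.05 s, during which the arm holds its last target.

## Working session

There is one attempt and no reset: what is moved stays moved. The work goes in short steps, Python scripts to look and compute and a tool call to move; the robot and the scene stay as the last step left them, time stands still between calls to the robot, and variables do not carry over. Pictures are saved under pics/ and viewed, and the job is handed in when it is done.

Besides the shell and the picture viewer there is one more tool, called after "Call:" as name(argument=value, ...) on one line, values as JSON. move_arm: Moves the arm, as the interface text tells. Its arguments: {"type":"object","properties":{"series":{"type":"string"},"newtons":{"type":"number"}},"required":["series"]}

```bash
mkdir -p pics; python3 - <<'E'
from rig import env, vision
import cv2,numpy as np
np.set_printoptions(precision=4,suppress=True)
print(env.read_state())
for n in ("side","top","wrist"):
    im=vision.camera(n); cv2.imwrite(f"pics/{n}0.png",im[...,::-1]); print(n,vision.camera_info(n))
E
```

```text
{'t': 0.0, 'joint_pos': array([-75.4014,  15.8477,  86.2949,   0.0006,  77.9625,  -6.9331]), 'joint_vel': array([ 0.0163,  0.0196, -0.0318, -0.0357,  0.0376,  0.0955]), 'joint_torque': array([ -0.0012, -41.6775, -24.5805,  -0.0005,   0.0111,  -0.    ]), 'position': array([ 210.8964, -534.3604,  230.4412]), 'orientation': array([-179.8957,   -0.0133,   21.5316]), 'force': array([ 0.0258,  0.5181, -0.0609]), 'ft_torque': array([-0.0303, -0.0119,  0.0222]), 'finger_gap': 85.6824968714883}
side {'fx': 476.70457132894137, 'fy': 476.70457132894137, 'cx': 278.88161109390984, 'cy': 209.56998533046792, 'camera_from_world': array([[ -0.6826,  -0.7308,  -0.0041, 315.2132],
       [ -0.3366,   0.3194,  -0.8858, 289.3826],
       [  0.6486,  -0.6033,  -0.464 , 868.1286],
       [  0.    ,   0.    ,   0.    ,   1.    ]])}
top {'fx': 521.5225243267545, 'fy': 521.5225243267545, 'cx': 279.84180984560174, 'cy': 209.0294397094719, 'camera_from_world': array([[   0.0262,   -0.9996,   -0.0041,  -12.4654],
       [  -0.9735,   -0.0246,   -0.2272,  489.6268],
       [   0.2271,    0.0099,   -0.9738, 1429.7084],
       [   0.    ,    0.    ,    0.    ,    1.    ]])}
wrist {'fx': 325.19226210127806, 'fy': 325.19226210127806, 'cx': 279.7379521521925, 'cy': 204.89474692075166, 'mount': array([[   0.0001,   -0.9485,   -0.3167,   82.1851],
       [   1.    ,    0.0002,   -0.0004,    0.3309],
       [   0.0005,   -0.3167,    0.9485, -143.2786],
       [   0.    ,    0.    ,    0.    ,    1.    ]])}
```

View pics/side0.png

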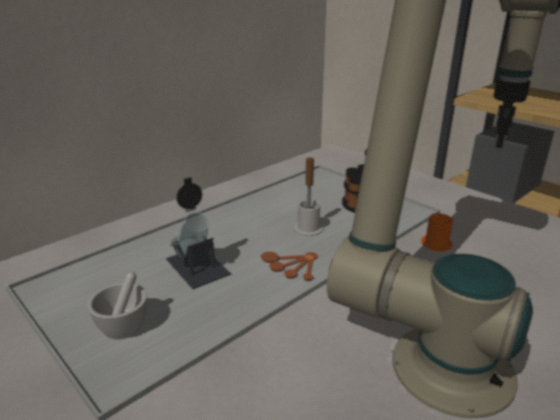

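View pics/top0.png

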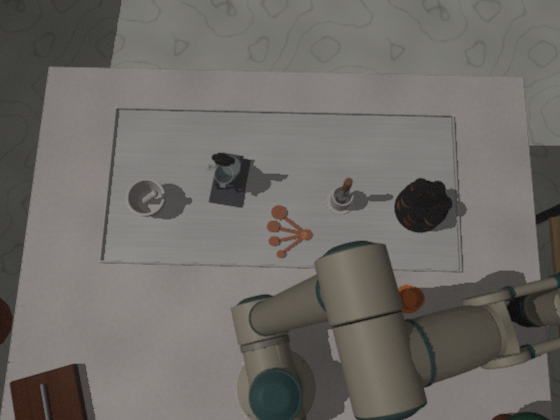

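View pics/wrist0.png

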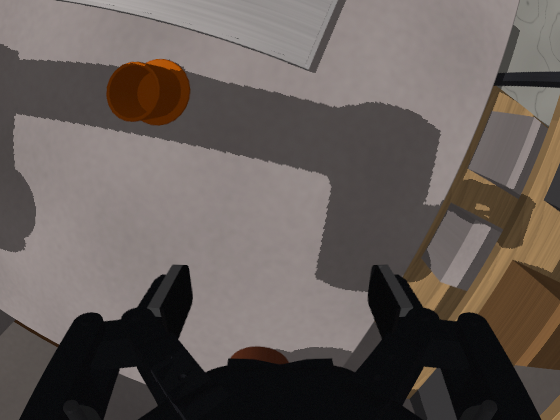

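The pot with the brush is at about top (342,200) and side (309,215). The cruet is at top (228,175) and side (195,235), and its stopper is open. The orange pot is the decoy. I'll zoom in.

```bash
python3 - <<'E'
import cv2,numpy as np
s=cv2.imread("pics/side0.png");t=cv2.imread("pics/top0.png")
g=lambda a:np.clip(255*(a/255.)**0.6,0,255).astype(np.uint8)
def crop(im,x,y,w,h,k): return cv2.resize(g(im[y:y+h,x:x+w]),None,fx=k,fy=k,interpolation=cv2.INTER_CUBIC)
cv2.imwrite("pics/c1.png",np.hstack([crop(s,150,165,100,130,4),crop(s,270,145,80,130,4)][:2])[:600,:800])
cv2.imwrite("pics/c2.png",np.hstack([crop(t,195,140,70,80,5),crop(t,315,165,80,80,5)])[:600,:800])
E
```

```text
(no output)
```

View pics/c1.png

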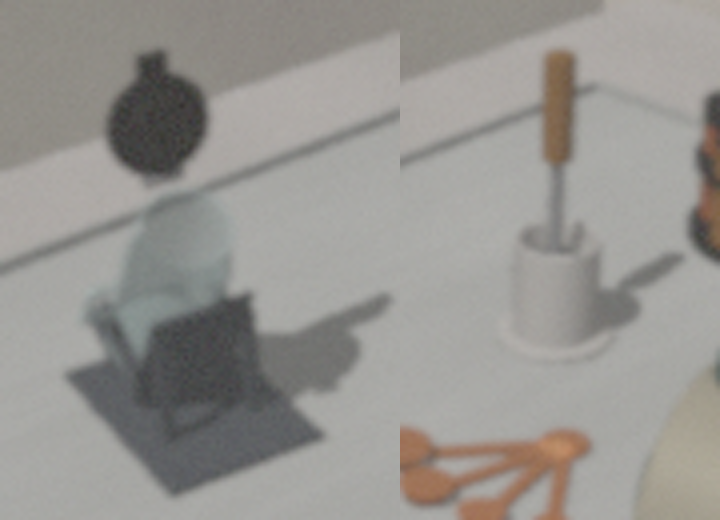

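View pics/c2.png

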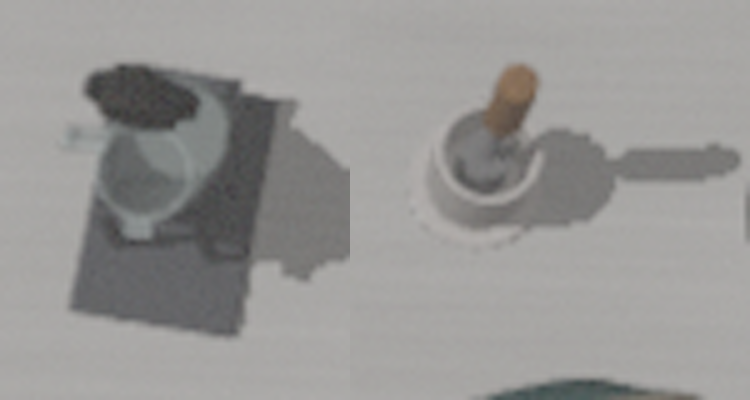

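```bash
cat > h.py <<'E'
from rig import env, vision
import cv2,numpy as np
from scipy.spatial.transform import Rotation as R
np.set_printoptions(precision=2,suppress=True)
def ray(n,u,v,pose=None):
    c=vision.camera_info(n)
    if n!="wrist":
        M=np.linalg.inv(c["camera_from_world"])
        d=np.array([(u-c["cx"])/c["fx"],(v-c["cy"])/c["fy"],1])
    else:
        P=np.eye(4);P[:3,3]=pose[0];P[:3,:3]=R.from_euler("xyz",pose[1],degrees=True).as_matrix()
        M=P@c["mount"]
        a=np.array([(u-c["cx"])/c["fx"],(v-c["cy"])/c["fy"]]);th=np.linalg.norm(a)
        d=np.r_[np.sin(th)*a/th,np.cos(th)]
    d=M[:3,:3]@d; return M[:3,3],d/np.linalg.norm(d)
def plane(n,u,v,z,pose=None):
    o,d=ray(n,u,v,pose); return o+d*(z-o[2])/d[2]
def tri(rs):
    A=sum(np.eye(3)-np.outer(d,d) for o,d in rs);b=sum((np.eye(3)-np.outer(d,d))@o for o,d in rs)
    p=np.linalg.solve(A,b); return p,[np.linalg.norm(np.cross(p-o,d)) for o,d in rs]
def proj(n,p,pose=None):
    c=vision.camera_info(n); p=np.r_[p,1]
    if n!="wrist":
        q=c["camera_from_world"]@p; return np.array([c["fx"]*q[0]/q[2]+c["cx"],c["fy"]*q[1]/q[2]+c["cy"]])
    P=np.eye(4);P[:3,3]=pose[0];P[:3,:3]=R.from_euler("xyz",pose[1],degrees=True).as_matrix()
    q=np.linalg.inv(P@c["mount"])@p; r=np.hypot(q[0],q[1]); th=np.arctan2(r,q[2])
    return np.array([c["fx"]*th*q[0]/r+c["cx"],c["fy"]*th*q[1]/r+c["cy"]])
E
python3 - <<'E'
from h import *
print("brush top",tri([ray("side",309.7,159.3),ray("top",348.6,180.4)]))
print("pot foot side",plane("side",270+157/4,145+332/4,6),"top",plane("top",315+(475-350)/5,165+187/5,3))
# plate corners top crop5 (195,140)
for u,v in [(70,310),(237,335),(280,100),(240,78),(140,62)]: print("plate top",plane("top",195+u/5,140+v/5,3))
for u,v in [(65,375),(172,495),(325,437)]: print("plate side",plane("side",150+u/4,165+v/4,3))
print("cap",tri([ray("side",150+157/4,165+125/4),ray("top",195+142/5,140+97/5)]))
for u,v in [(142,196)]: print(proj("top",[0,0,0]))
print("spoons, mortar, carousel", plane("top",290,232,5),plane("top",147,197,70),plane("top",420,205,181))
E
```

```text
brush top (array([ 535.14, -177.57,  205.47]), [np.float64(0.5083076539221881), np.float64(0.5083076539222297)])
pot foot side [ 526.82 -175.25    6.  ] top [ 526.88 -176.92    3.  ]
plate top [518.32 211.25   3.  ]
plate top [505.59 111.56   3.  ]
plate top [652.09  91.78   3.  ]
plate top [665.47 116.54   3.  ]
plate top [674.17 177.63   3.  ]
plate side [668.73 190.06   3.  ]
plate side [520.36 210.79   3.  ]
plate side [505.34 113.26   3.  ]
cap (array([590.32, 152.52, 190.79]), [np.float64(1.2950007338047291), np.float64(1.2950007338046658)])
[275.29 387.63]
spoons, mortar, carousel [433.65 -30.8    5.  ] [512.16 378.19  70.  ] [ 480.72 -365.96  181.  ]
```

```bash
cat >> h.py <<'E'
def plan(tp,trpy=None,n=None,vmax=33.,T=None,start=None):
    s=env.read_state(); p0=np.array(s["position"]);R0=R.from_euler("xyz",s["orientation"],degrees=True)
    if start is not None: p0=np.array(start[0],float);R0=R.from_euler("xyz",start[1],degrees=True)
    R1=R0 if trpy is None else (R.from_matrix(trpy) if np.ndim(trpy)==2 else R.from_euler("xyz",trpy,degrees=True))
    w=(R0.inv()*R1).as_rotvec(); d=np.array(tp,float)-p0
    if n is None: n=int(np.ceil(max(np.linalg.norm(d)/vmax,np.degrees(np.linalg.norm(w))/4,1)))
    S=sum(R.from_rotvec(w*k/n).as_matrix() for k in range(n))
    sh=np.linalg.solve(S,R0.inv().apply(d))
    print("n",n,"row: "," ".join(f"{x:.2f}" for x in np.r_[sh/10,np.degrees(w)/n]))
def snap(n,name):
    s=env.read_state();im=vision.camera(n);cv2.imwrite(f"pics/{name}.png",im[...,::-1])
    import json;json.dump([list(s["position"]),list(s["orientation"])],open(f"pics/{name}.json","w"));return im
E
python3 -c "
from h import *
plan([430,90,320],[180,0,-8],20)"
```

```text
n 20 row:  1.51 -2.99 -0.44 -0.00 0.00 1.48
```

Call:
move_arm(series="1.51 -2.99 -0.44 0 0 1.48 0;1.51 -2.99 -0.44 0 0 1.48 0;1.51 -2.99 -0.44 0 0 1.48 0;1.51 -2.99 -0.44 0 0 1.48 0;1.51 -2.99 -0.44 0 0 1.48 0;1.51 -2.99 -0.44 0 0 1.48 0;1.51 -2.99 -0.44 0 0 1.48 0;1.51 -2.99 -0.44 0 0 1.48 0;1.51 -2.99 -0.44 0 0 1.48 0;1.51 -2.99 -0.44 0 0 1.48 0;1.51 -2.99 -0.44 0 0 1.48 0;1.51 -2.99 -0.44 0 0 1.48 0;1.51 -2.99 -0.44 0 0 1.48 0;1.51 -2.99 -0.44 0 0 1.48 0;1.51 -2.99 -0.44 0 0 1.48 0;1.51 -2.99 -0.44 0 0 1.48 0;1.51 -2.99 -0.44 0 0 1.48 0;1.51 -2.99 -0.44 0 0 1.48 0;1.51 -2.99 -0.44 0 0 1.48 0;1.51 -2.99 -0.44 0 0 1.48 0")

```text
t: 1.82
position: [430.4, 92.1, 319.4]
orientation: [180.0, 0.0, -8.1]
force: [1.0, 0.0, 0.8]
finger_gap: 85.3
```

Call:
move_arm(series="0 0 0 0 0 0 0;0 0 0 0 0 0 0;0 0 0 0 0 0 0")

```text
t: 2.07
position: [429.5, 90.0, 318.7]
orientation: [179.9, 0.1, -8.0]
force: [-0.4, -0.6, -0.2]
finger_gap: 85.4
```

```bash
python3 -c "
from h import *
snap('wrist','w1');print(env.read_state()['position'],env.read_state()['orientation'],env.read_state()['joint_pos'])"
```

```text
[429.39  89.55 318.85] [179.94   0.08  -8.09] [  2.71   1.5   91.58  -0.04  87.01 100.8 ]
```

View pics/w1.png

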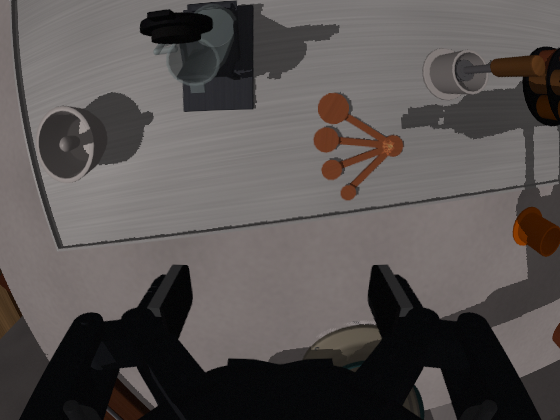

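```bash
python3 - <<'E'
import cv2,numpy as np
s=cv2.imread("pics/w1.png")
g=lambda a:np.clip(255*(a/255.)**0.5,0,255).astype(np.uint8)
def crop(im,x,y,w,h,k): return cv2.resize(g(im[y:y+h,x:x+w]),None,fx=k,fy=k,interpolation=cv2.INTER_CUBIC)
cv2.imwrite("pics/c3.png",crop(s,130,0,140,115,5))
cv2.imwrite("pics/c4.png",crop(s,410,30,150,80,5))
E
```

```text
(no output)
```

View pics/c3.png

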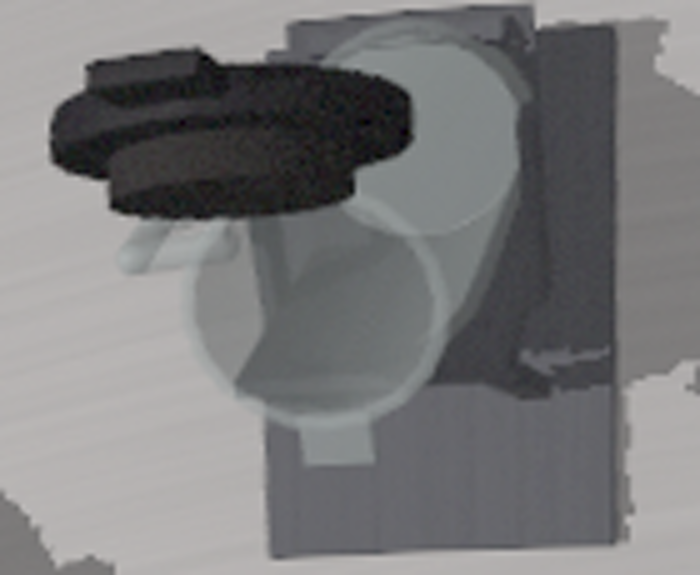

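View pics/c4.png

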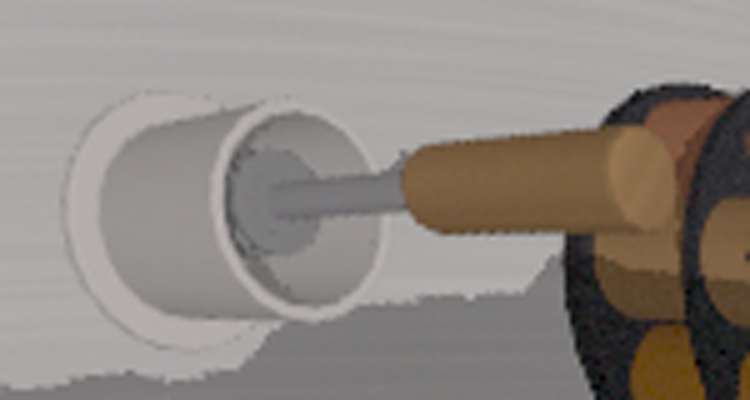

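```bash
python3 - <<'E'
from h import *
import json
P=json.load(open("pics/w1.json"))
W=lambda u,v,z=None:(ray("wrist",u,v,P) if z is None else plane("wrist",u,v,z,P))
print("mouth",tri([W(193.3,61),ray("top",224.6,175.6)]))
for u,v in [(615,543),(273,557)]: print("plate",W(130+u/5,v/5,3))
print("brushtop",W(410+641/5,30+178/5,206),"tri",tri([W(410+641/5,30+178/5),ray("side",309.7,159.3),ray("top",348.6,180.4)]))
print("pot rim",W(410+300/5,30+208/5,75))
print("pot foot",W(410+160/5,30+220/5,6))
print("handle bottom", W(410+425/5,30+188/5,131))
E
```

```text
mouth (array([562.1 , 154.54, 140.69]), [np.float64(3.0990404573883876), np.float64(3.099040457388353)])
plate [503.98 117.09   3.  ]
plate [517.36 215.08   3.  ]
brushtop [ 532.24 -177.61  206.  ] tri (array([ 533.65, -176.96,  206.5 ]), [np.float64(1.4622770488597334), np.float64(0.5222002927690639), np.float64(1.5293984292456604)])
pot rim [ 529.63 -175.     75.  ]
pot foot [ 529.26 -167.89    6.  ]
handle bottom [ 532.4  -176.19  131.  ]
```

```bash
cat >> h.py <<'E'
def cruetR(yaw=-8.,lean=30.):  # tool frame aligned with cruet axis, tool x = cruet +x
    c,s=np.cos(np.radians(yaw)),np.sin(np.radians(yaw));C,S=np.cos(np.radians(lean)),np.sin(np.radians(lean))
    z=np.array([S*c,S*s,-C]);x=np.array([C*c,C*s,S]);return np.c_[x,np.cross(z,x),z]
E
python3 -c "
from h import *
M=cruetR();m=np.array([562,155,141.]);t=m-120*M[:,2]-82*M[:,0];print(t,R.from_matrix(M).as_euler('xyz',degrees=True))
plan(t,M)"
```

```text
[432.26 173.23 203.92] [180. -30.  -8.]
n 8 row:  -0.44 -1.04 1.39 0.01 3.76 -0.01
```

Call:
move_arm(series="-0.44 -1.04 1.39 0 3.76 0 0;-0.44 -1.04 1.39 0 3.76 0 0;-0.44 -1.04 1.39 0 3.76 0 0;-0.44 -1.04 1.39 0 3.76 0 0;-0.44 -1.04 1.39 0 3.76 0 0;-0.44 -1.04 1.39 0 3.76 0 0;-0.44 -1.04 1.39 0 3.76 0 0;-0.44 -1.04 1.39 0 3.76 0 0;0 0 0 0 0 0 0;0 0 0 0 0 0 0")

```text
t: 2.95
position: [431.4, 172.7, 203.2]
orientation: [179.8, -29.9, -7.9]
force: [-0.0, -0.5, 1.0]
finger_gap: 85.3
```

```bash
python3 -c "
from h import *
snap('wrist','w2');print(env.read_state()['position'],env.read_state()['orientation'],env.read_state()['joint_pos'])"
```

```text
[433.19 173.09 204.82] [179.94 -30.05  -8.05] [ 25.78  -3.06 120.11 -25.66  40.21 140.27]
```

View pics/w2.png

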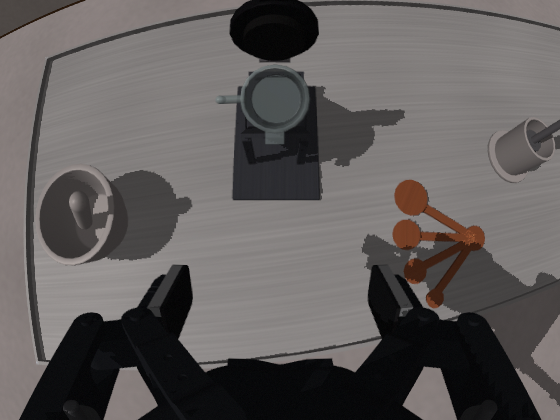

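```bash
python3 - <<'E'
import cv2,numpy as np
s=cv2.imread("pics/w2.png")
g=lambda a:np.clip(255*(a/255.)**0.5,0,255).astype(np.uint8)
def crop(im,x,y,w,h,k): return cv2.resize(g(im[y:y+h,x:x+w]),None,fx=k,fy=k,interpolation=cv2.INTER_CUBIC)
cv2.imwrite("pics/c5.png",crop(s,210,50,120,100,6))
E
```

```text
(no output)
```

View pics/c5.png

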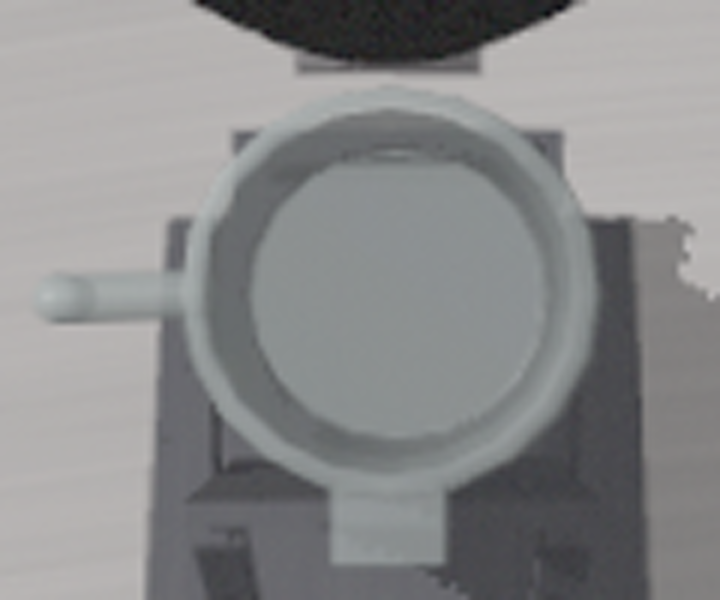

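```bash
python3 - <<'E'
from h import *
import json
P1=json.load(open("pics/w1.json"));P2=json.load(open("pics/w2.json"))
print(P2)
r1=ray("wrist",193.3,61,P1);r2=ray("wrist",275.1,98.4,P2);rt=ray("top",224.6,175.6)
m,e=tri([r1,r2]);print("w1w2",m,e);print("w1w2t",*tri([r1,r2,rt]))
o,d=r2
for D in (255,258,261,264): print(D,o+d*D, "line lateral plane offs")
of,df=ray("wrist",276.4,99.5,P2)
# angular sizes
print("d mouth",28/np.tan(69.2/2/325.19),"floor d",28.5/np.tan(297/6/2/325.19))
dm=28/np.tan(69.2/2/325.19); pm=o+d*dm; pf=of+df*np.hypot(dm+116,0); print(pm,pf); ax=pm-pf; ax/=np.linalg.norm(ax); print("axis",ax,np.degrees(np.arccos(ax[2])),np.degrees(np.arctan2(ax[1],ax[0])))
# plate corners in w2
for u,v in [(233,199),(320,199)]: print("plate",plane("wrist",u,v,3,P2))
E
```

```text
[[431.4332585315417, 172.67295733666575, 203.20991123489208], [179.7952433373802, -29.896410791427588, -7.907710282085349]]
w1w2 [564.98 157.58 137.68] [np.float64(0.07070912484064201), np.float64(0.07070912484067787)]
w1w2t [563.55 155.93 137.65] [np.float64(2.027060160784817), np.float64(2.1657930736234894), np.float64(4.183906684711171)]
255 [559.21 158.31 147.75] line lateral plane offs
258 [560.7  158.13 145.16] line lateral plane offs
261 [562.2  157.96 142.57] line lateral plane offs
264 [563.7  157.78 139.97] line lateral plane offs
d mouth 262.1657268122203 floor d 373.73789390832275
[562.78 157.89 141.56] [619.43 149.82  40.64]
axis [-0.49  0.07  0.87] 29.548636771914847 171.8942224860813
plate [519.15 214.61   3.  ]
plate [505.18 114.94   3.  ]
```

```bash
python3 -c "
from h import *
plan([533,-177,275],[180,0,-8],14)"
```

```text
n 14 row:  1.17 2.38 -0.19 0.00 -2.15 -0.00
```

Call:
move_arm(series="1.17 2.38 -0.19 0 -2.15 0 0;1.17 2.38 -0.19 0 -2.15 0 0;1.17 2.38 -0.19 0 -2.15 0 0;1.17 2.38 -0.19 0 -2.15 0 0;1.17 2.38 -0.19 0 -2.15 0 0;1.17 2.38 -0.19 0 -2.15 0 0;1.17 2.38 -0.19 0 -2.15 0 0;1.17 2.38 -0.19 0 -2.15 0 0;1.17 2.38 -0.19 0 -2.15 0 0;1.17 2.38 -0.19 0 -2.15 0 0;1.17 2.38 -0.19 0 -2.15 0 0;1.17 2.38 -0.19 0 -2.15 0 0;1.17 2.38 -0.19 0 -2.15 0 0;1.17 2.38 -0.19 0 -2.15 0 0;0 0 0 0 0 0 0;0 0 0 0 0 0 0")

```text
t: 4.33
position: [534.5, -179.9, 275.5]
orientation: [-180.0, -0.1, -8.2]
force: [-0.4, -0.3, -0.3]
finger_gap: 85.4
```

```bash
python3 -c "
from h import *
im=snap('wrist','w3');print(env.read_state()['position'],env.read_state()['orientation'],env.read_state()['joint_pos'])
g=np.clip(255*(im/255.)**0.5,0,255).astype(np.uint8)[60:340,160:420,::-1]
cv2.imwrite('pics/c6.png',cv2.resize(g,None,fx=2,fy=2,interpolation=cv2.INTER_CUBIC))"
```

```text
[ 533.51 -178.44  275.43] [-179.94   -0.07   -8.19] [-25.63  13.48  83.24   0.08  83.24  72.54]
```

View pics/c6.png

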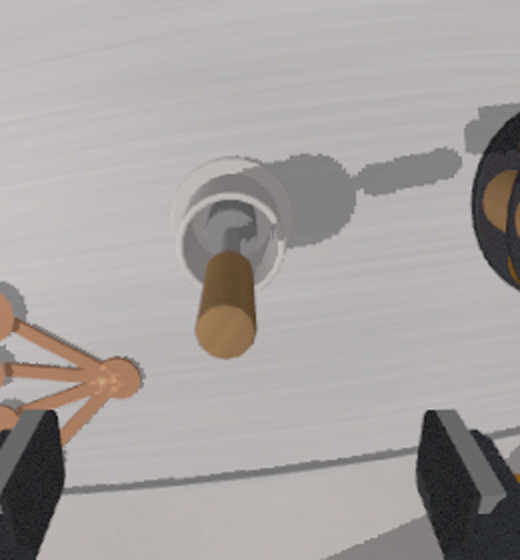

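```bash
python3 -c "
from h import *
P=[[533.2,-178.3,275.3],[180,0,-8.1]]
print(plane('wrist',273,225.5,206,P),plane('wrist',275.5,182,75,P),plane('wrist',276,166.5,6,P))
t=plane('wrist',273,225.5,206,P)
print(proj('wrist',[t[0],t[1],131],P))
plan([533.5,-177,170],[180,0,-8],n=8)"
```

```text
[ 529.84 -172.87  206.  ] [ 527.71 -172.6    75.  ] [ 530.68 -172.76    6.  ]
[274.65 194.89]
n 8 row:  -0.00 -0.02 1.32 -0.01 -0.01 -0.02
```

Call:
move_arm(series="-0.15 -0.35 1.32 0 0 0 0;-0.1 -0.1 1.32 0 0 0 0;0 0 1.32 0 0 0 0;0 0 1.32 0 0 0 0;0 0 1.32 0 0 0 0;0 0 1.32 0 0 0 0;0 0 1.32 0 0 0 0;0 0 1.26 0 0 0 0;0 0 0 0 0 0 0")

```text
t: 5.13
position: [529.2, -170.5, 168.2]
orientation: [-179.9, 0.2, -8.0]
force: [-0.8, 0.3, 0.0]
finger_gap: 85.4
```

```bash
python3 -c "
from h import *
im=snap('wrist','w4');print(env.read_state()['position'],env.read_state()['orientation'])
g=np.clip(255*(im/255.)**0.5,0,255).astype(np.uint8)[60:360,160:420,::-1]
cv2.imwrite('pics/c7.png',cv2.resize(g,None,fx=2,fy=2,interpolation=cv2.INTER_CUBIC))"
```

```text
[ 530.05 -170.95  169.45] [-179.93    0.11   -8.03]
```

View pics/c7.png

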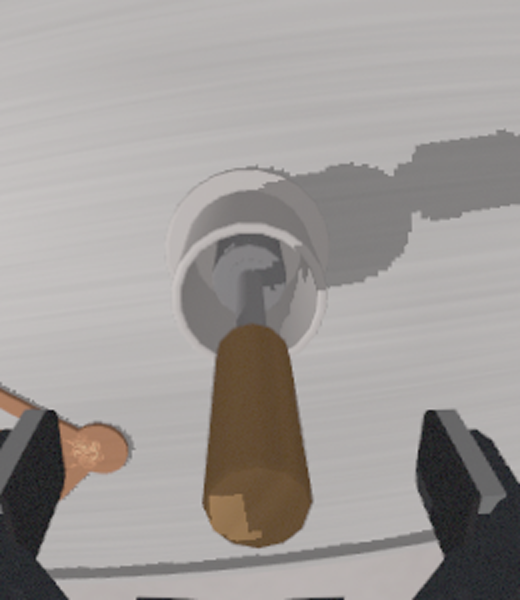

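```bash
python3 -c "
from h import *
P=[[529.7,-170.8,169],[180,0,-8]]
print(plane('wrist',289,313.5,206,P),plane('wrist',160+125.5,60+290/2-1,75,P))
print(env.read_state()['position'])"
```

```text
[ 529.55 -174.49  206.  ] [ 532.77 -175.53   75.  ]
[ 530.05 -170.95  169.45]
```

Shift about 3.5 mm toward the tool's +y, then close gently.

Call:
move_arm(series="0 0.35 0 0 0 0 0;0 0 0 0 0 0 0;0 0 0 0 0 0 60;0 0 0 0 0 0 100;0 0 0 0 0 0 140;0 0 0 0 0 0 170;0 0 0 0 0 0 200;0 0 0 0 0 0 230;0 0 0 0 0 0 255;0 0 0 0 0 0 255;0 0 0 0 0 0 255;0 0 0 0 0 0 255", newtons=60)

```text
t: 6.18
position: [531.1, -175.4, 169.7]
orientation: [-180.0, -0.0, -8.1]
force: [0.5, 0.9, 2.0]
finger_gap: 20.6
```

```bash
python3 -c "
from h import *
s=env.read_state();print(s)
im=snap('wrist','w5')
g=np.clip(255*(im/255.)**0.5,0,255).astype(np.uint8)[60:360,160:420,::-1]
cv2.imwrite('pics/c8.png',cv2.resize(g,None,fx=2,fy=2,interpolation=cv2.INTER_CUBIC))"
```

```text
{'t': 6.1833, 'joint_pos': array([-25.41,  16.83,  93.87,   0.01,  69.3 ,  72.66]), 'joint_vel': array([ 0.02,  0.02,  0.09, -0.  ,  0.05,  0.03]), 'joint_torque': array([ -0.45, -39.63, -22.12,  -0.35,  -0.1 ,  -0.  ]), 'position': array([ 531.05, -175.35,  169.74]), 'orientation': array([-179.99,   -0.01,   -8.07]), 'force': array([0.52, 0.86, 2.05]), 'ft_torque': array([ 0.19, -0.06, -0.01]), 'finger_gap': 20.643484637372435}
```

View pics/c8.png

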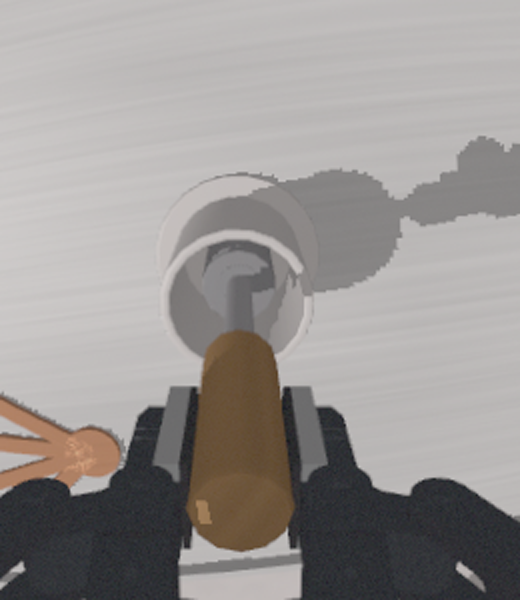

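```bash
python3 -c "
from h import *
M=cruetR();m=np.array([563,156.3,140.5]);t=m-(55+163)*M[:,2];print(t)
plan(t,M,start=([530.8,-174.6,299],[180,0,-8]))"
```

```text
[455.06 171.47 329.29]
n 11 row:  -1.03 -3.02 -0.54 0.00 2.73 0.00
```

Call:
move_arm(series="0 0 -0.5 0 0 0 255;0 0 -1.5 0 0 0 255;0 0 -2 0 0 0 255;0 0 -3 0 0 0 255;0 0 -3 0 0 0 255;0 0 -3 0 0 0 255;0 0 0 0 0 0 255;0 0 0 0 0 0 255")

```text
t: 6.9
position: [531.5, -176.0, 301.2]
orientation: [179.9, -0.2, -8.1]
force: [-0.3, -0.5, -0.1]
finger_gap: 20.7
```

```bash
python3 -c "
from h import *
M=cruetR();m=np.array([563,156.3,140.5]);t=m-(55+163)*M[:,2]
plan(t,M,14)"
```

```text
n 14 row:  -0.82 -2.38 -0.42 0.01 2.13 -0.00
```

Call:
move_arm(series="-0.82 -2.38 -0.42 0 2.14 0 255;-0.82 -2.38 -0.42 0 2.14 0 255;-0.82 -2.38 -0.42 0 2.14 0 255;-0.82 -2.38 -0.42 0 2.14 0 255;-0.82 -2.38 -0.42 0 2.14 0 255;-0.82 -2.38 -0.42 0 2.14 0 255;-0.82 -2.38 -0.42 0 2.14 0 255;-0.82 -2.38 -0.42 0 2.14 0 255;-0.82 -2.38 -0.42 0 2.14 0 255;-0.82 -2.38 -0.42 0 2.14 0 255;-0.82 -2.38 -0.42 0 2.14 0 255;-0.82 -2.38 -0.42 0 2.14 0 255;-0.82 -2.38 -0.42 0 2.14 0 255;-0.82 -2.38 -0.42 0 2.14 0 255;0 0 0 0 0 0 255;0 0 0 0 0 0 255;0 0 0 0 0 0 255")

```text
t: 8.32
position: [454.0, 171.5, 327.0]
orientation: [179.8, -29.8, -7.9]
force: [0.3, -0.5, -0.5]
finger_gap: 20.6
```

```bash
python3 -c "
from h import *
s=env.read_state();print(s['position'],s['orientation'],s['force'])
g=lambda a:np.clip(255*(a/255.)**0.5,0,255).astype(np.uint8)[...,::-1]
im=g(snap('side','s6'))[120:300,130:250];im2=g(snap('top','t6'))[110:230,180:290]
w=g(snap('wrist','w6'))
cv2.imwrite('pics/c9.png',np.hstack([cv2.resize(im,(400,600),interpolation=cv2.INTER_CUBIC),cv2.resize(im2,(400,436),interpolation=cv2.INTER_CUBIC)[:436] if 0 else cv2.copyMakeBorder(cv2.resize(im2,(400,436),interpolation=cv2.INTER_CUBIC),0,164,0,0,0)]))
cv2.imwrite('pics/c10.png',w[:350])"
```

```text
[453.97 171.53 327.04] [179.85 -29.78  -7.95] [ 0.26 -0.51 -0.51]
```

View pics/c9.png

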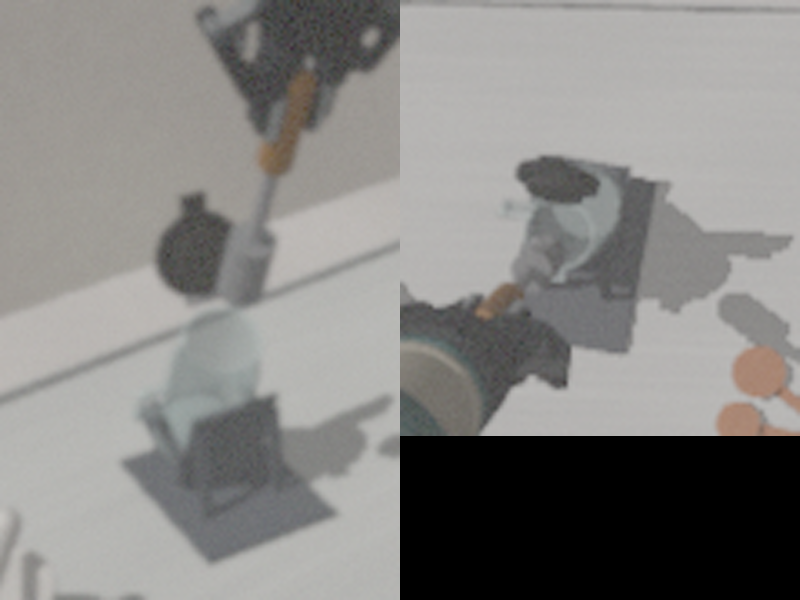

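View pics/c10.png

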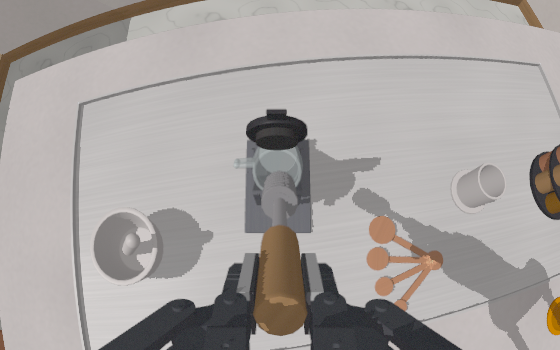

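```bash
python3 -c "
from h import *
P=[[0,0,0],[0,0,0]]
for z in (163,218,334): print(z,proj('wrist',[0,0,z],P), proj('wrist',[10,0,z],P))
im=cv2.imread('pics/c10.png')[90:250,210:340];cv2.imwrite('pics/c11.png',cv2.resize(im,None,fx=3.7,fy=3.7,interpolation=cv2.INTER_CUBIC))"
```

```text
163 [279.98 185.71] [279.98 175.72]
218 [279.98 173.12] [279.97 164.51]
334 [279.97 155.74] [279.97 149.09]
```

View pics/c11.png

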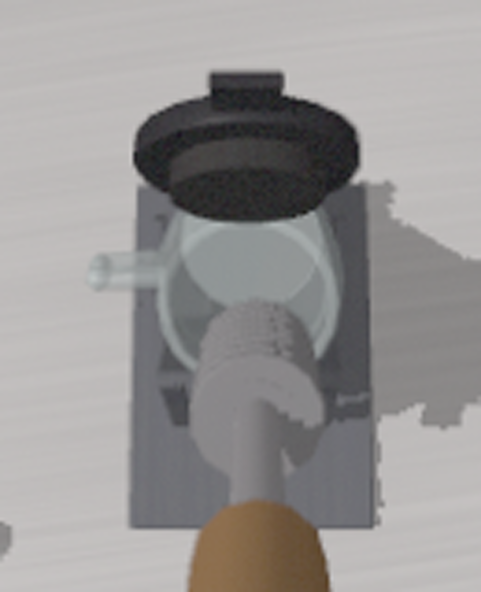

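Call:
move_arm(series="0.25 -0.27 1 0 0 0 255;0 0 1.2 0 0 0 255;0 0 1.2 0 0 0 255;0 0 1.2 0 0 0 255;0 0 1.2 0 0 0 255;0 0 1.2 0 0 0 255;0 0 0 0 0 0 255;0 0 0 0 0 0 255")

```text
t: 9.13
position: [492.2, 168.3, 268.1]
orientation: [179.9, -29.8, -8.2]
force: [-0.2, -0.5, 0.1]
finger_gap: 20.7
```

```bash
python3 -c "
from h import *
s=env.read_state();print(s['position'],s['orientation'],s['force'])
g=lambda a:np.clip(255*(a/255.)**0.5,0,255).astype(np.uint8)[...,::-1]
im=g(snap('side','s7'))[120:300,130:250]
w=g(snap('wrist','w7'))[80:260,210:350]
cv2.imwrite('pics/c12.png',np.hstack([cv2.resize(im,(400,600),interpolation=cv2.INTER_CUBIC),cv2.copyMakeBorder(cv2.resize(w,(400,514),interpolation=cv2.INTER_CUBIC),0,86,0,0,0)]))"
```

```text
[492.21 168.25 268.13] [179.93 -29.83  -8.16] [-0.15 -0.5   0.1 ]
```

View pics/c12.png

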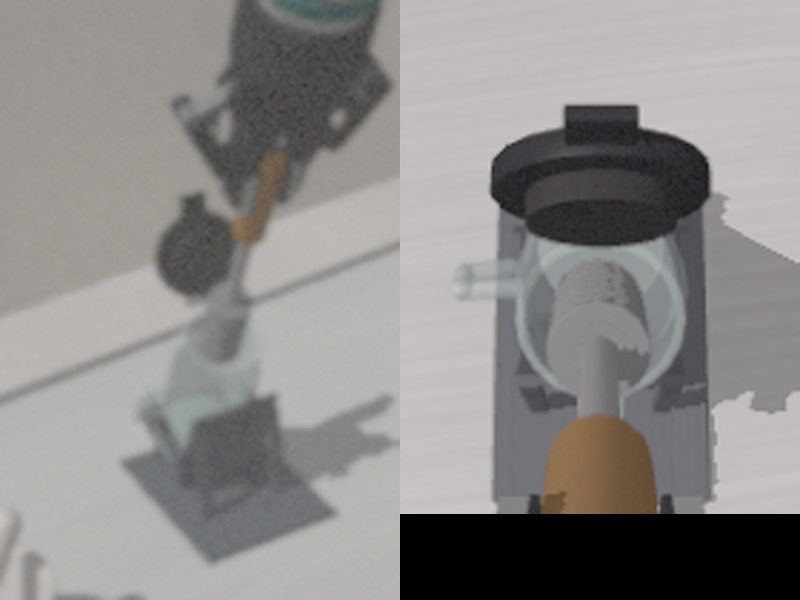

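Call:
move_arm(series="0 0 1.2 0 0 0 255;0 0 1.2 0 0 0 255;0 0 1.2 0 0 0 255;0 0 1.2 0 0 0 255;0 0 1.2 0 0 0 255;0 0 1.2 0 0 0 255;0 0 0 0 0 0 255;0 0 0 0 0 0 255")

```text
t: 9.9
position: [527.5, 164.2, 207.1]
orientation: [180.0, -29.9, -8.1]
force: [1.0, 0.4, 0.8]
finger_gap: 20.3
```

```bash
python3 -c "
from h import *
s=env.read_state();print(s['position'],s['orientation'],s['force'])
g=lambda a:np.clip(255*(a/255.)**0.5,0,255).astype(np.uint8)[...,::-1]
im=g(snap('side','s8'))[120:300,130:250]
w=g(snap('wrist','w8'))[80:260,210:350]
cv2.imwrite('pics/c13.png',np.hstack([cv2.resize(im,(400,600),interpolation=cv2.INTER_CUBIC),cv2.copyMakeBorder(cv2.resize(w,(400,514),interpolation=cv2.INTER_CUBIC),0,86,0,0,0)]))"
```

```text
[527.53 164.22 207.15] [179.99 -29.94  -8.08] [0.96 0.4  0.8 ]
```

View pics/c13.png

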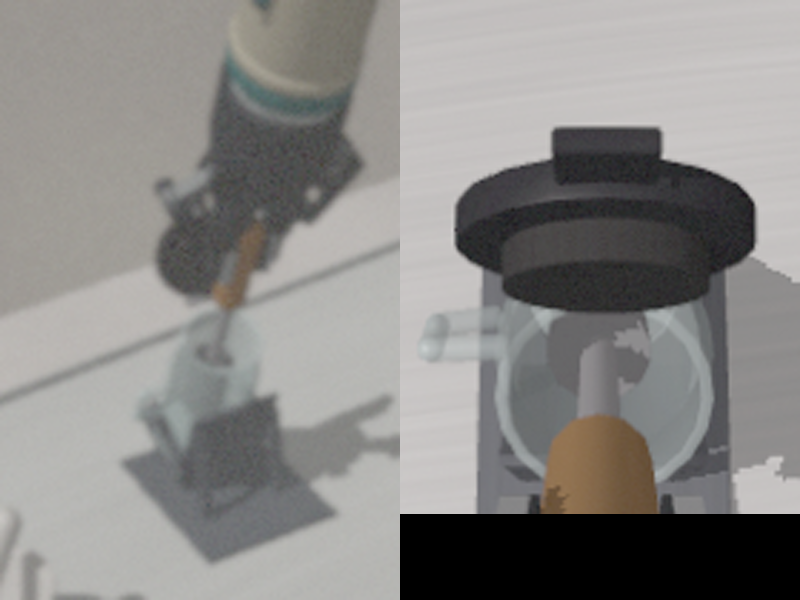

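```bash
python3 -c "
from h import *
M=cruetR();m=np.array([564,157.5,140.5])
for k in (0,30,37,45): 
  p=proj('side',m-k*M[:,2]); print(k,(p-[130,120])*600/180)
"
```

```text
0 [221.81 336.14]
30 [228.68 310.73]
37 [230.33 304.64]
45 [232.23 297.6 ]
```

Call:
move_arm(series="0 0 0.5 0 0 0 255;0 0 0.5 0 0 0 255;0 0 0.3 0 0 0 255;0 0 0 0 0 0 255;0 0 0 0 0 0 255")

```text
t: 10.42
position: [533.8, 163.3, 195.3]
orientation: [180.0, -29.9, -8.1]
force: [-0.8, -0.9, -0.5]
finger_gap: 20.9
```

Call:
move_arm(series="0 0 0.2 0 0 0 255;0 0 0.2 0 0 0 255;0 0 0.1 0 0 0 255;0 0 0 0 0 0 255;0 0 0 0 0 0 255")

```text
t: 10.83
position: [536.3, 163.0, 191.2]
orientation: [180.0, -29.9, -8.1]
force: [-0.5, -0.2, -1.6]
finger_gap: 20.8
```

```bash
python3 -c "
from h import *
s=env.read_state();print(s['position'],s['orientation'],s['force'])
g=lambda a:np.clip(255*(a/255.)**0.5,0,255).astype(np.uint8)[...,::-1]
im=g(snap('side','s9'))[190:250,170:230]
w=g(snap('wrist','w9'))[80:260,210:350]
cv2.imwrite('pics/c14.png',np.hstack([cv2.resize(im,(400,400),interpolation=cv2.INTER_CUBIC),cv2.resize(w,(311,400),interpolation=cv2.INTER_CUBIC)]))"
```

```text
[536.33 163.   191.16] [179.99 -29.93  -8.06] [-0.55 -0.2  -1.59]
```

View pics/c14.png

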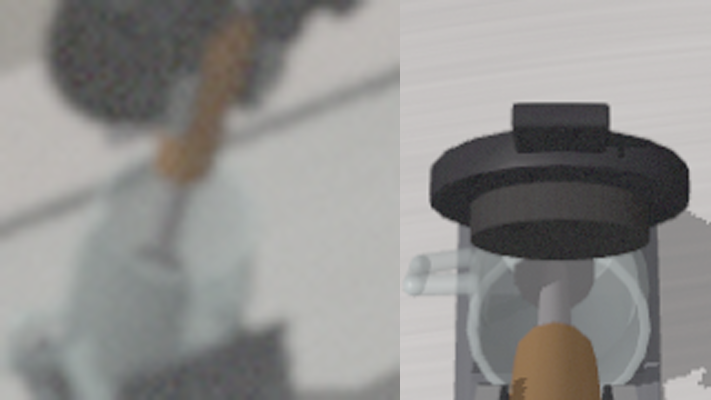

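```bash
python3 -c "
from h import *
M=cruetR();m=np.array([564,157.5,140.5])
for k in (-60,-50,-40,10,15,20,25,30): 
  p=proj('side',m-k*M[:,2]); print(k,p,(p-[170,190])*400/60)
"
```

```text
-60 [192.67 235.15] [151.17 301.01]
-50 [193.3  232.85] [155.32 285.66]
-40 [193.93 230.51] [159.52 270.1 ]
10 [197.22 218.34] [181.47 188.92]
15 [197.56 217.07] [183.75 180.48]
20 [197.91 215.8 ] [186.05 171.98]
25 [198.25 214.51] [188.36 163.42]
30 [198.6  213.22] [190.69 154.79]
```

Call:
move_arm(series="0 0 0.2 0 0 0 255;0 0 0.2 0 0 0 255;0 0 0 0 0 0 255;0 0 0 0 0 0 255")

```text
t: 11.27
position: [538.3, 162.7, 187.6]
orientation: [180.0, -29.9, -8.1]
force: [-0.5, 0.6, -1.8]
finger_gap: 20.7
```

Call:
move_arm(series="0 0 -0.8 0 0 0 255;0 0 -1.6 0 0 0 255;0 0 -1.6 0 0 0 255;0 0 -1.6 0 0 0 255;0 0 -1.4 0 0 0 255;0 0 -0.6 0 0 0 255;0 0 0 0 0 0 255;0 0 0 0 0 0 255;0 0 0 0 0 0 255")

```text
t: 12.02
position: [500.4, 167.9, 252.9]
orientation: [180.0, -29.9, -8.1]
force: [0.3, 0.7, -2.4]
finger_gap: 20.4
```

```bash
python3 -c "
from h import *
s=env.read_state();print(s['position'],s['orientation'],s['force'])
g=lambda a:np.clip(255*(a/255.)**0.5,0,255).astype(np.uint8)[...,::-1]
im=g(snap('side','s10'))[190:250,170:230]
w=g(snap('wrist','w10'))[80:260,210:350]
cv2.imwrite('pics/c15.png',np.hstack([cv2.resize(im,(400,400),interpolation=cv2.INTER_CUBIC),cv2.resize(w,(311,400),interpolation=cv2.INTER_CUBIC)]))"
```

```text
[500.44 167.92 252.88] [179.96 -29.88  -8.05] [ 0.3   0.68 -2.39]
```

View pics/c15.png

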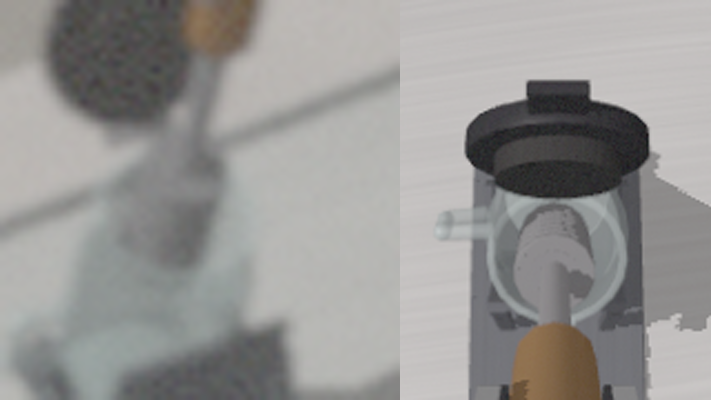

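Call:
move_arm(series="0 0 0.8 0 0 0 255;0 0 1.4 0 0 0 255;0 0 1.4 0 0 0 255;0 0 1.4 0 0 0 255;0 0 1.2 0 0 0 255;0 0 0.8 0 0 0 255;0 0 0.4 0 0 0 255;0 0 0.2 0 0 0 255;0 0 0 0 0 0 255;0 0 0 0 0 0 255;0 0 0 0 0 0 255")

```text
t: 13.03
position: [538.5, 162.9, 188.5]
orientation: [-180.0, -30.0, -8.1]
force: [-0.9, -0.2, -0.8]
finger_gap: 20.8
```

```bash
python3 -c "
from h import *
s=env.read_state();print(s['position'],s['orientation'],s['force'])
g=lambda a:np.clip(255*(a/255.)**0.5,0,255).astype(np.uint8)[...,::-1]
im=g(snap('side','s11'))[190:250,170:230]
w=g(snap('wrist','w11'))[80:260,210:350]
cv2.imwrite('pics/c16.png',np.hstack([cv2.resize(im,(400,400),interpolation=cv2.INTER_CUBIC),cv2.resize(w,(311,400),interpolation=cv2.INTER_CUBIC)]))"
```

```text
[538.49 162.92 188.5 ] [-179.97  -30.01   -8.08] [-0.87 -0.17 -0.8 ]
```

View pics/c16.png

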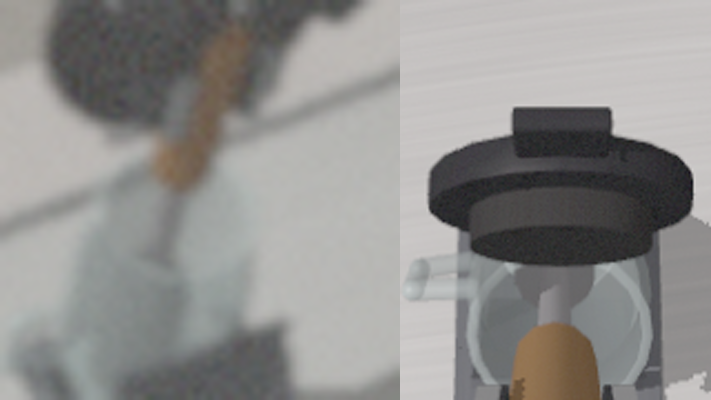

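Call:
move_arm(series="0 0 -0.8 0 0 0 255;0 0 -1.6 0 0 0 255;0 0 -1.6 0 0 0 255;0 0 -1.6 0 0 0 255;0 0 -1.4 0 0 0 255;0 0 -0.6 0 0 0 255;0 0 0 0 0 0 255;0 0 -1 0 0 0 255;0 0 -1.6 0 0 0 255;0 0 -1.6 0 0 0 255;0 0 -1.6 0 0 0 255;0 0 -2 0 0 0 255;0 0 -1 0 0 0 255;0 0 0 0 0 0 255;0 0 0 0 0 0 255")

```text
t: 14.38
position: [457.2, 174.3, 329.8]
orientation: [-180.0, -29.9, -8.1]
force: [-0.5, 0.4, -1.3]
finger_gap: 20.7
```

```bash
python3 -c "
from h import *
plan([530.8,-174.6,298],[180,0,-8],15)"
```

```text
n 15 row:  0.73 2.23 0.43 0.00 -2.00 -0.00
```

Call:
move_arm(series="0.73 2.23 0.43 0 -2 0 255;0.73 2.23 0.43 0 -2 0 255;0.73 2.23 0.43 0 -2 0 255;0.73 2.23 0.43 0 -2 0 255;0.73 2.23 0.43 0 -2 0 255;0.73 2.23 0.43 0 -2 0 255;0.73 2.23 0.43 0 -2 0 255;0.73 2.23 0.43 0 -2 0 255;0.73 2.23 0.43 0 -2 0 255;0.73 2.23 0.43 0 -2 0 255;0.73 2.23 0.43 0 -2 0 255;0.73 2.23 0.43 0 -2 0 255;0.73 2.23 0.43 0 -2 0 255;0.73 2.23 0.43 0 -2 0 255;0.73 2.23 0.43 0 -2 0 255;0 0 0 0 0 0 255;0 0 0 0 0 0 255;0 0 0 0 0 0 255")

```text
t: 15.88
position: [530.4, -173.9, 296.8]
orientation: [-179.9, 0.2, -8.1]
force: [-0.3, 0.5, -1.3]
finger_gap: 20.7
```

```bash
python3 -c "
from h import *
s=env.read_state();print(s['position'],s['orientation'],s['force'])
g=lambda a:np.clip(255*(a/255.)**0.5,0,255).astype(np.uint8)[...,::-1]
s=g(snap('side','s12'))[110:250,260:360];w=g(snap('wrist','w12'))[60:340,160:420]
cv2.imwrite('pics/c17.png',np.hstack([cv2.resize(s,(400,560),interpolation=cv2.INTER_CUBIC),cv2.resize(w,(400,430),interpolation=cv2.INTER_CUBIC) if 0 else cv2.resize(w[:,60:220],(320,560),interpolation=cv2.INTER_CUBIC)]))
s=env.read_state();print(s['position'],s['orientation'])"
```

```text
[ 530.36 -173.92  296.79] [-179.93    0.21   -8.11] [-0.34  0.49 -1.34]
[ 530.31 -173.23  298.03] [-179.97    0.09   -8.04]
```

View pics/c17.png

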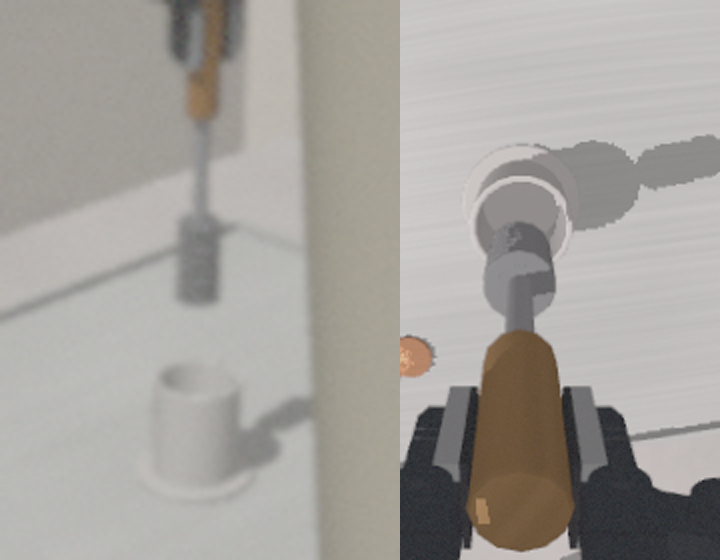

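Call:
move_arm(series="0.05 0.05 1.5 0 0 0 255;0 0 2 0 0 0 255;0 0 2 0 0 0 255;0 0 2 0 0 0 255;0 0 2 0 0 0 255;0 0 1.6 0 0 0 255;0 0 1 0 0 0 255;0 0 0.5 0 0 0 255;0 0 0 0 0 0 255;0 0 0 0 0 0 255")

```text
t: 16.82
position: [531.5, -174.5, 173.2]
orientation: [180.0, -0.0, -8.0]
force: [-0.3, 0.7, -0.9]
finger_gap: 20.4
```

Call:
move_arm(series="0 0 0.2 0 0 0 255;0 0 0.1 0 0 0 255;0 0 0 0 0 0 255;0 0 0 0 0 0 255;0 0 0 0 0 0 255")

```text
t: 17.23
position: [531.2, -174.7, 169.7]
orientation: [180.0, 0.0, -8.1]
force: [-0.6, -0.0, 1.0]
finger_gap: 20.6
```

Call:
move_arm(series="0 0 0 0 0 0 200;0 0 0 0 0 0 170;0 0 0 0 0 0 140;0 0 0 0 0 0 100;0 0 0 0 0 0 50;0 0 0 0 0 0 0;0 0 0 0 0 0 0;0 0 0 0 0 0 0;0 0 0 0 0 0 0")

```text
t: 17.98
position: [531.0, -174.6, 169.3]
orientation: [180.0, 0.1, -8.1]
force: [0.5, 1.2, -0.3]
finger_gap: 85.4
```

```bash
python3 -c "
from h import *
g=lambda a:np.clip(255*(a/255.)**0.5,0,255).astype(np.uint8)[...,::-1]
s=g(snap('side','s13'))[110:250,260:360];w=g(snap('wrist','w13'))[60:340,160:420]
cv2.imwrite('pics/c18.png',np.hstack([cv2.resize(s,(280,392),interpolation=cv2.INTER_CUBIC),cv2.resize(w,(364,392),interpolation=cv2.INTER_CUBIC)]))
s=env.read_state();print(s['position'],s['orientation'],s['force'],s['finger_gap'])"
```

```text
[ 531.01 -174.57  169.33] [179.99   0.06  -8.07] [-0.57 -0.23  0.06] 85.54685989627042
```

View pics/c18.png

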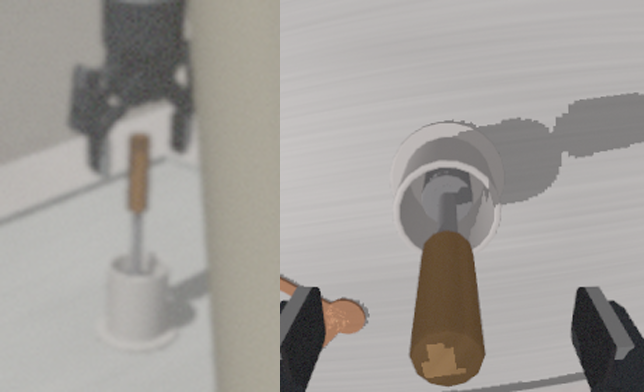

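```bash
python3 -c "
from h import *
plan([632,148,302],[180,0,-8],13,start=([531,-174.6,301],[180,0,-8]))"
```

```text
n 13 row:  0.42 -2.57 -0.01 0.00 0.00 0.00
```

Call:
move_arm(series="0 0 -1 0 0 0 0;0 0 -2 0 0 0 0;0 0 -2.5 0 0 0 0;0 0 -2.5 0 0 0 0;0 0 -2.5 0 0 0 0;0 0 -2.7 0 0 0 0;0 0 0 0 0 0 0;0 0 0 0 0 0 0")

```text
t: 18.75
position: [532.0, -175.0, 303.8]
orientation: [179.9, -0.2, -8.1]
force: [-0.8, 0.6, -1.1]
finger_gap: 85.2
```

Call:
move_arm(series="0.42 -2.57 0 0 0 0 0;0.42 -2.57 0 0 0 0 0;0.42 -2.57 0 0 0 0 100;0.42 -2.57 0 0 0 0 200;0.42 -2.57 0 0 0 0 255;0.42 -2.57 0 0 0 0 255;0.42 -2.57 0 0 0 0 255;0.42 -2.57 0 0 0 0 255;0.42 -2.57 0 0 0 0 255;0.42 -2.57 0 0 0 0 255;0.42 -2.57 0 0 0 0 255;0.42 -2.57 0 0 0 0 255;0.42 -2.57 0 0 0 0 255;0 0 0 0 0 0 255;0 0 0 0 0 0 255;0 0 0 0 0 0 255", newtons=20)

```text
t: 20.08
position: [631.5, 148.2, 300.1]
orientation: [179.9, 0.2, -8.1]
force: [0.7, 0.3, -0.2]
finger_gap: 0.1
```

```bash
python3 -c "
from h import *
g=lambda a:np.clip(255*(a/255.)**0.5,0,255).astype(np.uint8)[...,::-1]
s=g(snap('side','s14'))
a=cv2.resize(s[110:250,140:240],(400,560),interpolation=cv2.INTER_CUBIC);b=cv2.resize(s[110:250,260:360],(400,560),interpolation=cv2.INTER_CUBIC)
cv2.imwrite('pics/c19.png',np.hstack([a,b]))
w=g(snap('wrist','w14'));cv2.imwrite('pics/c20.png',w)
s=env.read_state();print(s['position'],s['orientation'],s['force'],s['finger_gap'])"
```

```text
[631.64 147.49 300.87] [179.95   0.12  -8.13] [ 0.16 -0.81  0.03] 0.10811141931290787
```

View pics/c19.png

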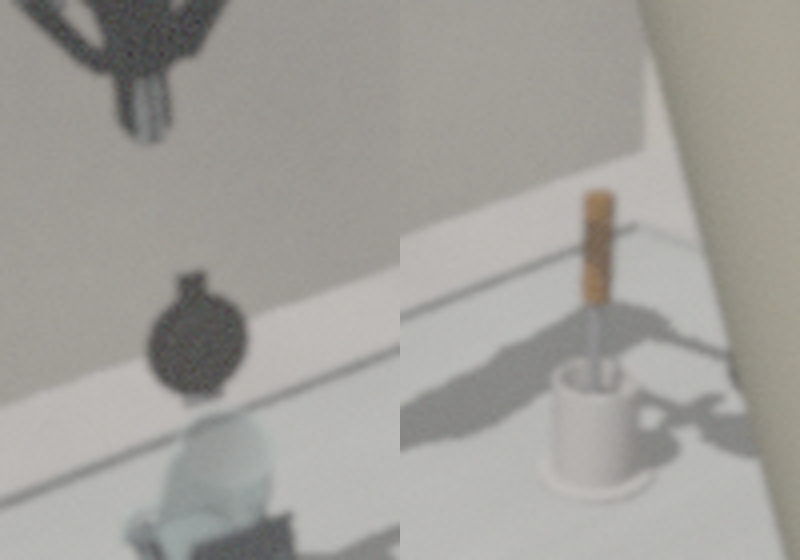

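View pics/c20.png

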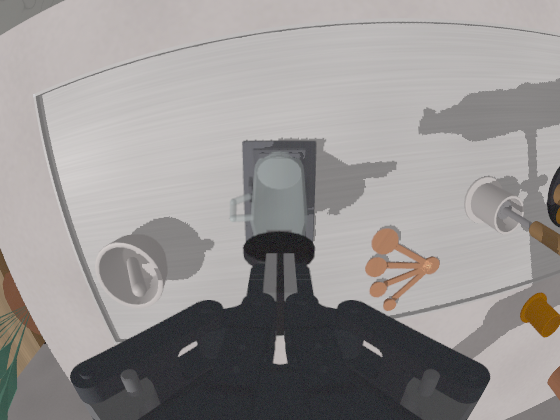

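```bash
python3 -c "
from h import *
P=[[631.6,147.8,300.5],[180,0,-8.1]]
print(plane('wrist',279,248,191,P),plane('wrist',279,236,191,P),plane('wrist',279,262,191,P))
u=np.array([.99,-.139,0]);h=np.array([590.3,153.8,160.5])
print(proj('wrist',h+6*u+[0,0,30],P),proj('wrist',h-6*u+[0,0,63],P))
for ph in (100,90,75,60,45,30,15,0,-15,-30):
  a=np.radians(ph);c=-40*np.cos(a)+5*np.sin(a);w=40*np.sin(a)+5*np.cos(a);print(ph,'corner u %.1f w %.1f'%(c,w))
"
```

```text
[590.7  154.44 191.  ] [601.95 152.83 191.  ] [577.06 156.4  191.  ]
[279.79 241.8 ] [279.79 273.39]
100 corner u 11.9 w 38.5
90 corner u 5.0 w 40.0
75 corner u -5.5 w 39.9
60 corner u -15.7 w 37.1
45 corner u -24.7 w 31.8
30 corner u -32.1 w 24.3
15 corner u -37.3 w 15.2
0 corner u -40.0 w 5.0
-15 corner u -39.9 w -5.5
-30 corner u -37.1 w -15.7
```

Call:
move_arm(series="0 0 2 0 0 0 255;0 0 2 0 0 0 255;0 0 2 0 0 0 255;0 0 2 0 0 0 255;0 0 2 0 0 0 255;0 0 0 0 0 0 255;-1 0 0 0 0 0 255;-1 0 0 0 0 0 255;-0.6 0 0 0 0 0 255;-1 0 0 0 0 0 255;-1 0 0.3 0 0 0 255;0 0 0 0 0 0 255")

```text
t: 21.18
position: [584.3, 155.5, 199.6]
orientation: [-180.0, 0.0, -8.0]
force: [-1.1, -0.2, -0.6]
finger_gap: -0.3
```

```bash
python3 -c "
from h import *
g=lambda a:np.clip(255*(a/255.)**0.5,0,255).astype(np.uint8)[...,::-1]
s=g(snap('side','s15'))
a=cv2.resize(s[130:270,140:240],(400,560),interpolation=cv2.INTER_CUBIC);b=cv2.resize(g(snap('top','t15'))[110:230,180:280],(400,480),interpolation=cv2.INTER_CUBIC)
cv2.imwrite('pics/c21.png',np.hstack([a,cv2.copyMakeBorder(b,0,80,0,0,0)]))
s=env.read_state();print(s['position'],s['orientation'],s['force'],s['finger_gap'])"
```

```text
[586.16 155.28 199.4 ] [-179.98   -0.03   -8.04] [0.18 0.25 0.38] -0.2993559587774586
```

View pics/c21.png

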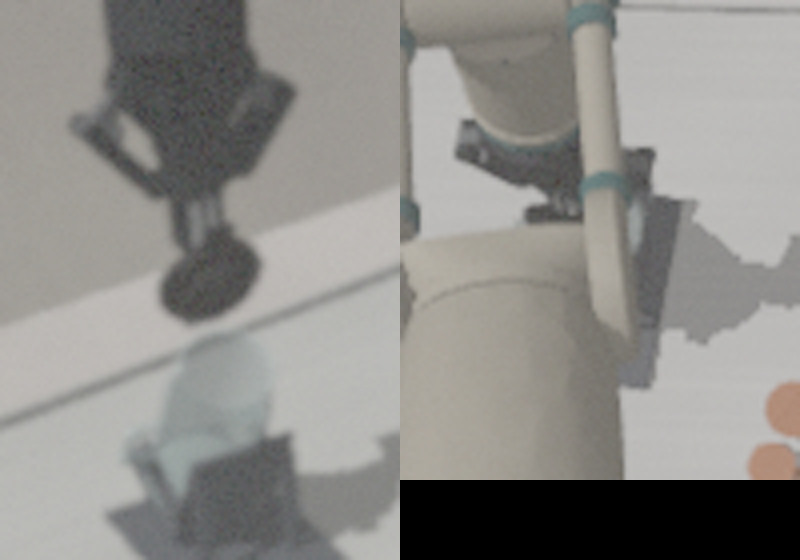

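Call:
move_arm(series="-0.9 0 0.6 0 0 0 255;-0.75 0 0.8 0 0 0 255;-0.5 0 0.9 0 0 0 255;-0.4 0 1 0 0 0 255;0 0 0 0 0 0 255;0 0 0 0 0 0 255")

```text
t: 21.78
position: [561.0, 158.5, 164.9]
orientation: [180.0, 0.1, -8.1]
force: [0.5, 0.5, -0.9]
finger_gap: 0.2
```

```bash
python3 -c "
from h import *
g=lambda a:np.clip(255*(a/255.)**0.5,0,255).astype(np.uint8)[...,::-1]
s=g(snap('side','s16'))
a=cv2.resize(s[130:270,140:240],(400,560),interpolation=cv2.INTER_CUBIC)
b=cv2.resize(g(snap('wrist','w16'))[160:370,190:370],(480,560),interpolation=cv2.INTER_CUBIC)
cv2.imwrite('pics/c22.png',np.hstack([a,b])[:,:800])
s=env.read_state();print(s['position'],s['orientation'],s['force'],s['finger_gap'])"
```

```text
[561.84 158.6  165.63] [-180.      0.02   -8.07] [ 0.62 -0.12 -0.39] 0.08528654402296437
```

View pics/c22.png

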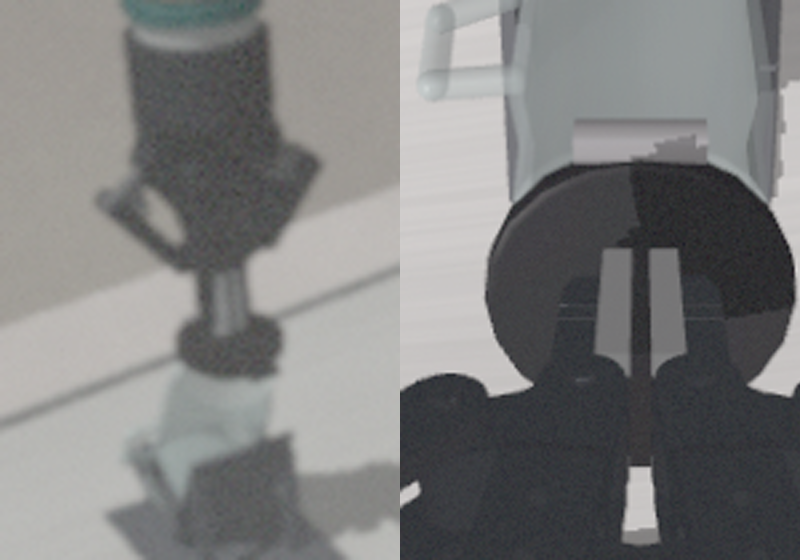

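Call:
move_arm(series="-0.6 0 0.5 0 0 0 255;-0.4 0 0.5 0 0 0 255;-0.2 0 0.4 0 0 0 255;0 0 0 0 0 0 255;0 0 0 0 0 0 255")

```text
t: 22.3
position: [548.6, 160.3, 150.9]
orientation: [180.0, 0.1, -8.1]
force: [0.8, 0.0, 0.6]
finger_gap: 0.1
```

Call:
move_arm(series="0 0 0.2 0 0 0 255;0 0 0 0 0 0 255")

```text
t: 22.47
position: [549.3, 160.3, 149.2]
orientation: [180.0, 0.1, -8.1]
force: [-0.7, -0.3, 1.3]
finger_gap: -0.1
```

Call:
move_arm(series="0 0 0.2 0 0 0 255;0 0 0 0 0 0 255")

```text
t: 22.63
position: [549.4, 160.3, 147.2]
orientation: [180.0, 0.1, -8.1]
force: [-0.3, 0.6, 0.8]
finger_gap: -0.4
```

Still light force. I'll press on in small steps until it seats.

Call:
move_arm(series="0 0 0.15 0 0 0 255;0 0 0 0 0 0 255")

```text
t: 22.8
position: [549.6, 160.3, 146.6]
orientation: [-180.0, 0.0, -8.1]
force: [-1.2, -0.6, 4.2]
finger_gap: -0.1
```

Call:
move_arm(series="0 0 0.15 0 0 0 255;0 0 0 0 0 0 255")

```text
t: 22.97
position: [549.7, 160.2, 146.3]
orientation: [-180.0, -0.0, -8.1]
force: [-3.8, 0.2, 9.9]
finger_gap: 0.0
```

```bash
python3 -c "
from h import *
g=lambda a:np.clip(255*(a/255.)**0.5,0,255).astype(np.uint8)[...,::-1]
s=g(snap('side','s17'))
a=cv2.resize(s[150:290,140:240],(400,560),interpolation=cv2.INTER_CUBIC)
b=cv2.resize(g(snap('wrist','w17'))[160:370,190:370],(480,560),interpolation=cv2.INTER_CUBIC)
cv2.imwrite('pics/c23.png',np.hstack([a,b])[:,:800])
s=env.read_state();print(s['position'],s['orientation'],s['force'],s['ft_torque'])"
```

```text
[549.72 160.26 146.31] [-179.98   -0.06   -8.07] [-1.88 -0.59  8.69] [-0.18  0.27 -0.06]
```

View pics/c23.png

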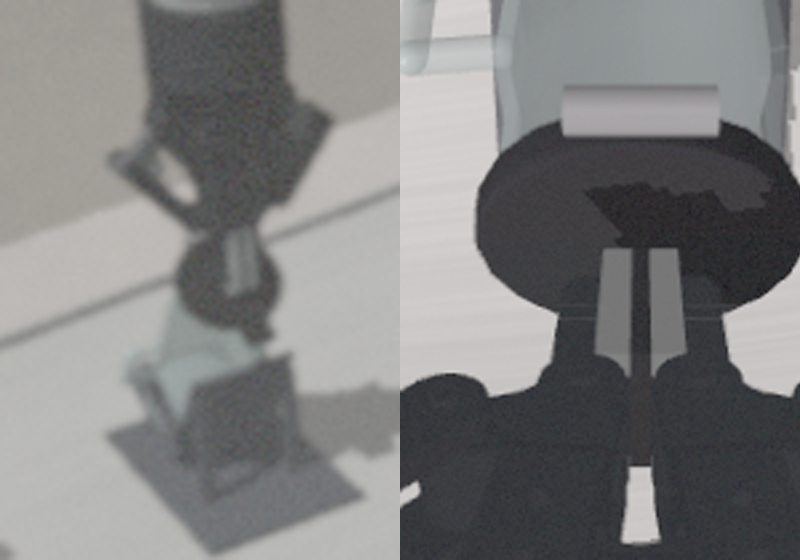

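Call:
move_arm(series="0 0 0.15 0 0 0 255;0 0 0 0 0 0 255;0 0 0 0 0 0 255")

```text
t: 23.32
position: [549.8, 160.3, 146.1]
orientation: [-180.0, -0.1, -8.1]
force: [-4.6, -2.0, 15.5]
finger_gap: -0.4
```

Call:
move_arm(series="0 0 -0.5 0 0 0 255;0 0 -1.5 0 0 0 255;0 0 -3 0 0 0 255;0 0 -3 0 0 0 255;-1 0 -3 0 0 0 255;-2 0 -3 0 0 0 255;-3 0 -2 0 0 0 255;-3 0 0 0 0 0 255;-3 0 0 0 0 0 255;0 0 0 0 0 0 255;0 0 0 0 0 0 255")

```text
t: 24.23
position: [429.4, 177.3, 303.4]
orientation: [-180.0, -0.0, -8.0]
force: [0.2, 0.4, 0.2]
finger_gap: 0.0
```

```bash
python3 -c "
from h import *
g=lambda a:np.clip(255*(a/255.)**0.5,0,255).astype(np.uint8)[...,::-1]
s=g(snap('side','s18'))
a=cv2.resize(s[130:270,140:340],(800,560),interpolation=cv2.INTER_CUBIC)
cv2.imwrite('pics/c24.png',a);cv2.imwrite('pics/c25.png',g(snap('wrist','w18')))
s=env.read_state();print(s['t'],s['position'],s['force'])"
```

```text
24.3333 [431.25 177.11 302.99] [ 0.88 -0.06  0.46]
```

View pics/c24.png

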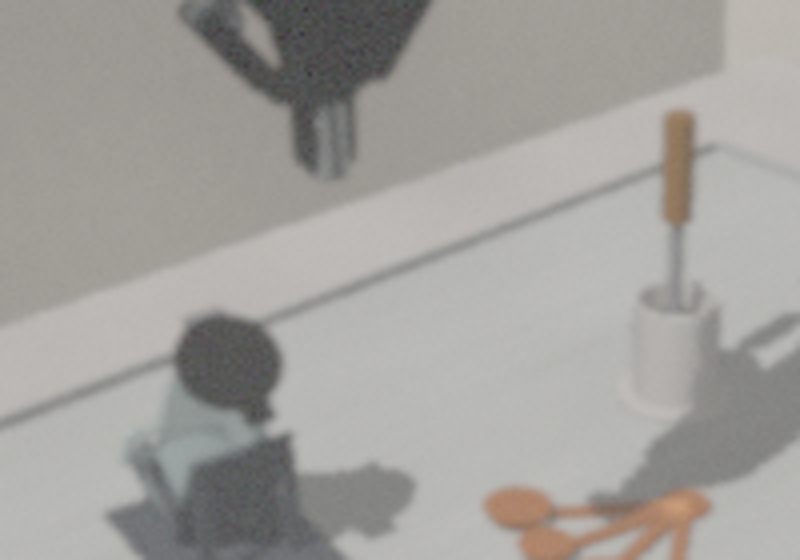

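View pics/c25.png

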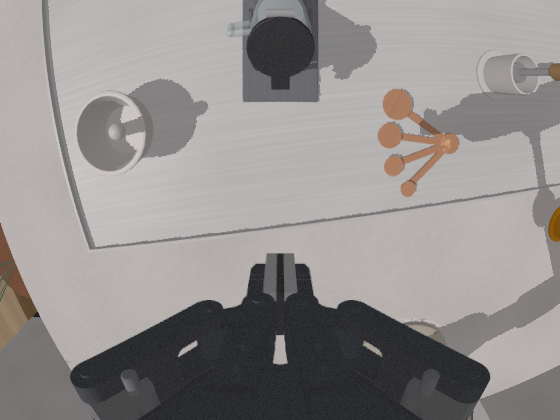

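```bash
python3 -c "
from h import *
P=[[430.5,177.2,303.2],[180,0,-8.05]]
h=np.array([590.3,154.5,160.5]);u=np.array([.99,-.139,0])
for th in (0,.1,.2,.3):
  f=th-np.pi/6; p=h+77*(-np.cos(f)*u+np.array([0,0,np.sin(f)])); print(th,proj('wrist',p,P),proj('side',p))
s=cv2.imread('pics/c24.png'); print('side tab obs', 140+262/4,130+415/4)
env.finish_job()"
```

```text
0 [280.15  87.52] [205.14 235.45]
0.1 [280.16  90.84] [205.64 233.43]
0.2 [280.17  93.57] [205.99 231.13]
0.3 [280.17  95.64] [206.18 228.58]
side tab obs 205.5 233.75
the job is handed in; nothing more can be done
```

I ran the full sequence and handed the job in; no verdict comes back, so the results below are my own measurements.

- **Brushing:** The brush went down the cruet twice along its axis, to an estimated 6–13 mm above the inner floor. On the first lift the camera showed the head at the mouth. The second lift went through the same positions and then fully out, without its own picture. Force readings stayed at about 2–3 N or less, and nothing rammed the glass.
- **Brush back in the pot:** I set it down at the pose I grasped it from and released it. The last pictures show it standing upright in the white pot.
- **Stopper:** I swung it over from behind and pressed it with about 15 N until it stopped moving. The fit to the tab's position gives an angle of 0 to 0.1 rad (limit 0.1). The wrist camera reads about 0.05. The side camera, which resolves this more coarsely, reads 0.08–0.1, so it is close to the limit by that view.
- **Bystanders and time:** The mortar and spoons look unmoved, the carousel was never touched, and the arm ended clear of everything at about 24 s.

The wrist camera disagreed with the fixed cameras by 3–5 mm, so I used compromise positions and corrected the approach from close wrist-camera views.

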